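# Load an encoder adapter plate under the pallet's spring clip

## Robot

A 7-joint arm with a two-finger parallel gripper is mounted at the origin on the work surface. World frame = base frame: x ahead of the robot, y to its left, z up, the work surface at z = 0. Lengths are in m, angles in rad, forces in N, time in s.
With the tool pointing down it reaches from about 0.35 to 0.9 m from the base axis. Payload 8.1 kg.
Tool frame: the origin (TCP) lies at the very end of the fingers, on their centre line; the grasp point (between the pads) lies 19 mm behind it (arm.tcp_to_grasp is the z of the grasp point in the tool frame, in m); z points along the fingers, y is the line along which they close (so a half turn about z gives the same grasp; the last joint's range is limited). The gripper opens to 92 mm and grips with 3 to 60 N. Pads are 19 mm wide; open, the fingers measure 130 mm over their backs; the gripper's body (75 mm by 190 mm) begins 47 mm behind the grasp point.
Start: joints at [-1.263, 0.434, 0.025, 1.573, -0.012, 1.134, -0.075], TCP at [0.25, 0.573, 0.227] pointing down, gripper open.
Joint ranges: [-2.62, 2.62], [-0.44, 2.09], [-1.27, 1.32], [0.08, 2.57], [-1.32, 4.46], [0.12, 2], [-2.74, 2.74]. Speed limits (rad/s): [2.22, 2.22, 3.01, 3.01, 3.14, 3.14, 3.14].

## Interface

Orientations are given as a rotation vector (axis times angle).
In Python, from cell import readout, vision, sign_off, arm gives the robot as it stands. The module is installed in compiled form; this text tells all that it offers.
- The arm moves only by the shell command python3 -m creep 'ROWS' [FORCE]. ROWS is JSON, a list of rows, each a list of 5 numbers: the shift along the tool's x, y, z in units of 4 cm (1.0 is 4 cm), then the turn about the tool's z in units of 4 degrees (1.0 is 4 degrees), then the opening, from 0 (shut) to 1 (fully open). A call has 1 to 12 rows; each row shifts and turns the commanded pose from where the row before left it, along the tool's axes as they then stand; what a row does not reach is not made up. A row lasts 1/8 s, in which the tool goes at most 62.5 mm and 10.7 degrees, less where a joint would pass 70% of its speed; a pose out of reach is approached as far as the arm can. A call with a number of a shift or a turn outside -1 to 1 is refused whole. A call with a gripper value outside its range is refused whole. The fingers move at their own pace and stop on an object; FORCE is the grip in N (left out, the last holds). Time passes only in rows, so rows that do not move let the fingers close. It gives the time, the measured TCP pose, the force, the opening and the grip force at its end, in the units of the state.
- readout.observe(): the state, without advancing time (a new reading comes with each control period).
- vision.get_image(name): name is "scene" or "top" or "wrist"; returns a dict with "pixels" (400x640x3 uint8, blue, green, red), "z_map" (400x640 float32, m along the optical axis (not along the pixel's ray), 0 where there is no reading), "camera_matrix" (3x3 intrinsics, pixels), "position" and "rotation" of the camera in the world. Camera axes: x right, y up, looking along -z (the intrinsics and any distortion apply to the point x, -y, -z); pixel columns grow to the right and rows downward; lengths in m; the calibration is good to about 2 mm. The wrist camera is an equidistant fisheye: a pixel r from the principal point sees the ray r / f radians off the axis. A picture is of the moment at which its call begins.
- sign_off(): hands the job in; it is judged then, once.
The state is a dict: "clock": time; "joints": joint angles; "dq": joint speeds; "joint_efforts": joint torques, N m; "position": TCP position; "ee_rot": TCP orientation; "force": force on the tool from outside, world axes, zero at the start; "ft_torque": the same for the moment, N m; "width": opening from 0.0 (shut) to 1.0 (fully open); "gripper_force": force on a finger pad.
Only numpy, scipy, OpenCV 4.12 (cv2) and the standard library are available. Lean on these libraries where they do the work, as an engineer would, in place of code of your own. Each camera call takes 0.05 s, during which the arm holds its last target. There are 200 camera calls.

## Task

Load the black adapter plate into the marking pallet: hold the red thumb bar of the spring clip down with one fingertip so that its jaw lifts, and meanwhile push the plate with the other fingertip along the channel, beneath the jaw and fully home against the end stop; keep the bar down until it is home, then let go so that the jaw clamps the plate. Push gently, do not grip or lift the plate, and leave the other things on the bench where they are.

Things in the scene. Friction and masses are not known exactly. Their poses are not given: they have to be found in the camera images.
- pallet: aluminium marking pallet fixed on the bench, 16 mm thick; in its frame x -112 to +64, y -50 to +58 mm. Origin on its underside, at bench height; x is the direction in which the plate is pushed, z up. Its top (z = 16 mm) is the floor of a channel along x, open at the -x end; two guide strips 6 mm tall leave it 63 mm wide (y -31.5 to +31.5). The spring clip is hinged along its +y side.
- stop (a point): foot of the face of the dark end stop in the middle of the channel: pallet frame x = +50, y = 0, z = 16 mm. The stop is 10 mm tall and 70 mm wide. Its axes are the pallet's.
- plate: black adapter plate to be loaded, 56 mm along x, 60 mm along y, 8 mm thick, about 90 g, with a 30 mm bore in the middle. It lies in the channel in front of the closed jaw, its axes along the pallet's. Origin at the centre of its underside. Fully home, its leading edge touches the stop and its centre is 28 mm short of stop.
- clip_bar (a point): middle of the top of the clip's red thumb bar: round, 14 mm thick, 146 mm long, parallel to the pallet's x (pallet frame x -106 to +40), 84 mm to the +y side of the channel's middle, overhanging the pallet's side. Press it anywhere; a fingertip may slide along it. Its top is at z = 30 mm left alone, 20 mm at joint 0.28, 18 mm pressed fully; only the bench lies beneath.
- clip (a joint): spring clip, a see-saw: pressing the bar down lifts the jaw. 0 = left alone (lip 4 mm above the channel floor, too low for the plate), about 0.155 = jaw resting on the plate, above 0.18 = the plate passes, 0.34 = fully pressed. 4 N down on the bar starts it, 9 N presses it fully; let go, it springs back. At 0.2 to 0.34 the bar's top is 2 to 7 mm above the channel floor.
- clip_jaw (a point): underside of the middle of the black lip of the clip's jaw, pallet frame x = +27, y = +22.5 mm when left alone. The lip covers x +14 to +40, y +20 to +25 mm. Between jaw and bar runs the hinge (along x at y = 48, z = 27.5 mm) in three grey bearing blocks, y 42 to 54, tops at z = 32 mm. Keep fingertips out of y 31 to 66 mm, where the clip's arms stand higher than the bar.
- encoder: loose shaft encoder standing on the bench beside the pallet, shaft up: black drum with silver flange, 58 mm across, 79 mm tall with its shaft; origin at the centre of its underside; a bystander
- bracket_encoder: loose encoder on a black angle bracket, 85 x 70 mm, 75 mm tall; origin at the centre of its underside; a bystander
- threadlocker: loose red bottle with white cap, 32 mm across, 95 mm tall, upright; origin at the centre of its underside; a bystander
- spare_plate: second black adapter plate lying on the bench beyond the pallet, not on it; same sizes as the plate to be loaded; a bystander
- tape: loose roll of tan tape lying flat, 100 mm across, 45 mm tall; a bystander
- cutters: loose green-handled side cutters lying flat, 135 mm long; a bystander
- driver: loose yellow-handled screwdriver lying flat; a bystander
Not all that is in view belongs to the job. What is shaped like the plate but orange is not meant.

How it is judged:
By the outcome, as a careful person would: the job done as asked, in the order asked, and still so for the second after the job is handed in, with the robot touching nothing.
It also fails if it takes over 40 s, if anything falls off the work surface, if the arm or the gripper's body presses on something with over 40 N, if the wrist force passes 120 N, or if a joint passes its speed limit or range.

## Working session

There is one attempt and no reset: what is moved stays moved. The work goes in short steps, Python scripts to look and compute and a shell command to move; the robot and the scene stay as the last step left them, time stands still between calls to the robot, and variables do not carry over. Pictures are saved under pics/ and viewed, at most 10 in all, crops included, and the job is handed in when it is done.

```bash
mkdir -p pics
python3 - <<'E'
from cell import readout, vision
import cv2,numpy as np
s=readout.observe();print({k:np.round(v,3) for k,v in s.items()})
for n in("scene","top"):
    d=vision.get_image(n);cv2.imwrite(f"pics/{n}0.png",d["pixels"]);np.savez(f"{n}0.npz",**d)
    print(n,d["camera_matrix"],d["position"],d["rotation"],d.keys())
E
```

```text
{'clock': np.float64(0.0), 'joints': array([-1.263,  0.435,  0.025,  1.574, -0.012,  1.134, -0.075]), 'dq': array([ 0.001, -0.001,  0.002,  0.002,  0.001, -0.   ,  0.001]), 'joint_efforts': array([-1.0000e-03, -6.6786e+01,  9.8500e-01, -3.1445e+01, -6.0000e-02,
        4.4000e-02,  0.0000e+00]), 'position': array([0.249, 0.573, 0.226]), 'ee_rot': array([-6.410e-01, -3.075e+00,  2.000e-03]), 'force': array([-0.108,  0.089,  0.125]), 'ft_torque': array([ 0.   , -0.028, -0.014]), 'gripper_force': np.float64(0.0), 'width': np.float64(1.0)}
scene [[436.49955048   0.         322.64015599]
 [  0.         436.49955048 195.34224506]
 [  0.           0.           1.        ]] [1.4154218  0.21841552 0.91893165] [0.5825982  0.72856708 1.65363744] dict_keys(['pixels', 'z_map', 'camera_matrix', 'position', 'rotation'])
top [[366.05353991   0.         321.71825921]
 [  0.         366.05353991 202.82089861]
 [  0.           0.           1.        ]] [0.37466487 0.02404746 1.09271237] [ 0.09140702 -0.11476688 -1.55626657] dict_keys(['pixels', 'z_map', 'camera_matrix', 'position', 'rotation'])
```

View pics/top0.png

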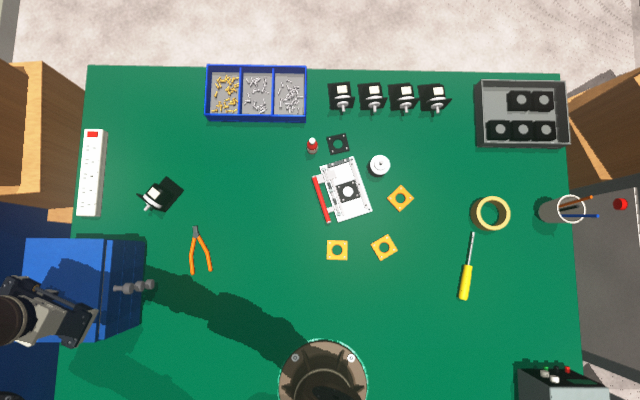

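View pics/scene0.png

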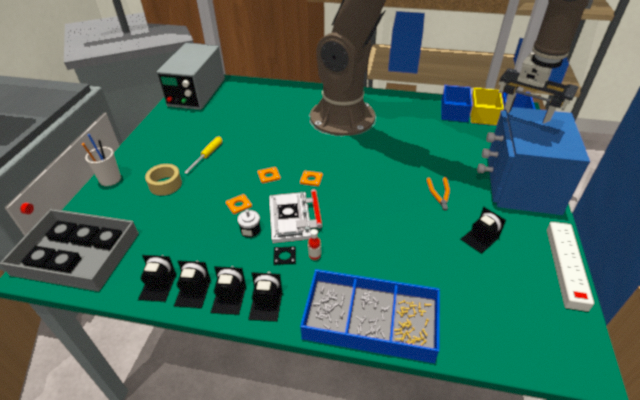

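The top view shows the red bar at (321,198), the pallet around (343,190) and a black plate in its channel at (347,191). Black candidates are (347,191), which lies on the pallet and so is the plate to load, and (338,144), which lies on the bench and so is the spare. The orange ones at (400,198), (337,250) and (384,247) are decoys. I'll confirm with a crop.

```bash
cat > h.py <<'E'
import numpy as np,cv2
from scipy.spatial.transform import Rotation as R
def onplane(d,uv,z):
    uv=np.atleast_2d(np.asarray(uv,float));K=d["camera_matrix"]
    r=np.c_[(uv[:,0]-K[0,2])/K[0,0],-(uv[:,1]-K[1,2])/K[1,1],-np.ones(len(uv))]
    w=R.from_rotvec(d["rotation"]).apply(r);p=np.asarray(d["position"])
    return p+w*((z-p[2])/w[:,2])[:,None]
def wrist(d,uv,z):
    uv=np.atleast_2d(np.asarray(uv,float));K=d["camera_matrix"]
    a=(uv-K[:2,2])/np.array([K[0,0],K[1,1]]);t=np.linalg.norm(a,axis=1)+1e-9
    r=np.c_[np.sin(t)*a[:,0]/t,-np.sin(t)*a[:,1]/t,-np.cos(t)]
    w=R.from_rotvec(d["rotation"]).apply(r);p=np.asarray(d["position"])
    return p+w*((z-p[2])/w[:,2])[:,None]
def red(px,box):
    h=cv2.cvtColor(px,cv2.COLOR_BGR2HSV);m=((h[...,0]<8)|(h[...,0]>172))&(h[...,1]>150)&(h[...,2]>70)
    o=np.zeros(m.shape,bool);x0,y0,x1,y1=box;o[y0:y1,x0:x1]=m[y0:y1,x0:x1];return o
E
python3 - <<'E'
from h import *
d=dict(np.load("top0.npz"))
m=red(d["pixels"],(308,165,335,230));v,u=np.nonzero(m)
p=onplane(d,np.c_[u,v],.026)[:,:2];print(len(u),p.mean(0))
c=p.mean(0);_,_,V=np.linalg.svd(p-c);a=V[0]*np.sign(V[0][0]);t=(p-c)@a
print("dir",np.degrees(np.arctan2(a[1],a[0])),"ext",t.min(),t.max())
n=np.array([-a[1],a[0]]);mid=c+a*(t.min()+t.max())/2
o=mid+a*.033-n*.084   # bar mid x=-33
print("pallet origin",o)
# dark plate
g=d["pixels"].max(2);b=np.zeros_like(g);b[150:222,325:370]=(g<60)[150:222,325:370]
k,l,st,cc=cv2.connectedComponentsWithStats(b)
for i in range(1,k):
    if st[i,4]>15:
        q=onplane(d,cc[i],.024)[0,:2]-o;print(st[i],cc[i],"pallet",q@a,q@n)
cr=d["pixels"][125:235,295:405];cv2.imwrite("pics/crop.png",cv2.resize(cr,None,fx=5,fy=5,interpolation=cv2.INTER_CUBIC))
E
```

```text
195 [0.5281451  0.01224272]
dir 18.780832589131574 ext -0.06749307011097962 0.0668714025304674
pallet origin [ 0.58613752 -0.05676063]
```

View pics/crop.png

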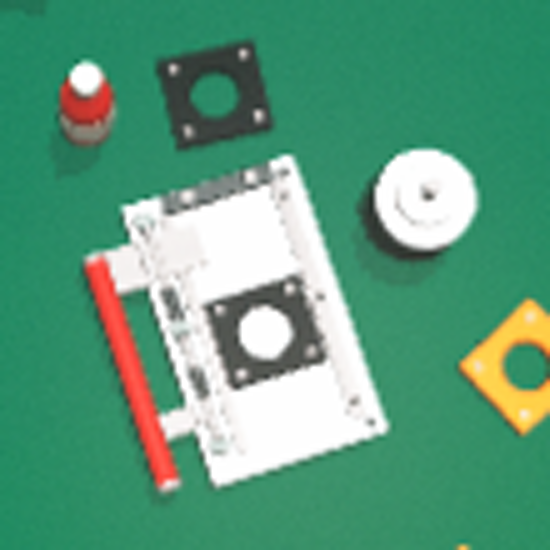

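The crop confirms it. The plate to load is at crop (266,333), which is px (348,192), in the channel. The jaw arm is at crop (180,245), the end stop at (218,190), the bar runs from (95,262) to (170,485), and the spare is on the bench at (215,95).

Run:
```python
from h import *
from cell import readout
d=dict(np.load("top0.npz"))
a=np.radians(18.78);ax=np.array([np.cos(a),np.sin(a)]);n=np.array([-ax[1],ax[0]]);o=np.array([.5861,-.0568])
for nm,c,z in [("plate",(266,333),.024),("stop",(222,192),.026),("enc",(425,195),.075),("lock",(86,75),.095),("near-left corner",(220,486),.016),("near-right",(385,432),.016),("far right",(290,157),.016),("bar end",(95,258),.026),("bar end2",(170,488),.026)]:
    q=onplane(d,[295+c[0]/5-.4,125+c[1]/5-.4],z)[0,:2]-o;print(nm,np.round([q@ax*1e3,q@n*1e3],1))
s=readout.observe();M=R.from_rotvec(s["ee_rot"]).as_matrix();print(M.round(3))
def tgt(x,y):return o+ax*x+n*y
t=tgt(-.085,.0425);dd=np.r_[t,.12]-s["position"];print(t,dd, "tool-frame units",M.T@dd/.04)
```

```text
plate [-36.    0.5]
stop [52.6 -1.6]
enc [   4.8 -104.6]
lock [125.4  59.4]
near-left corner [-113.2   54.5]
near-right [-113.2  -48.8]
far right [ 62.6 -49. ]
bar end [37.8 82.9]
bar end2 [-105.8   83.5]
[[-0.917  0.399 -0.   ]
 [ 0.399  0.917 -0.001]
 [-0.    -0.001 -1.   ]]
[ 0.49194301 -0.04392712] [ 0.24245535 -0.61648229 -0.10603471] tool-frame units [-11.71263398 -11.70423074   2.66911365]
```

```bash
python3 -m creep '[[-0.97,-0.97,0,0,0.75],[-0.97,-0.97,0,0,0.75],[-0.97,-0.97,0,0,0.75],[-0.97,-0.97,0,0,0.75],[-0.97,-0.97,0,0,0.75],[-0.97,-0.97,0,0,0.75],[-0.97,-0.97,0,0,0.75],[-0.97,-0.97,0,0,0.75],[-0.97,-0.97,0,0,0.75],[-0.97,-0.97,0,0,0.75],[-0.97,-0.97,0,0,0.75],[-0.97,-0.97,0,0,0.75]]'
python3 -m creep '[[0,0,0.1,-1,0.75],[0,0,0.1,-1,0.75],[0,0,0.1,-1,0.75],[0,0,0.2,-1,0.75],[0,0,0.2,-1,0.75],[0,0,0.2,-1,0.75],[0,0,0.2,-1,0.75],[0,0,0.2,-1,0.75],[0,0,0.2,-1,0.75],[0,0,0.2,-1,0.75],[0,0,0.1,-0.6,0.75],[0,0,0,0,0.75]]'
cat >> h.py <<'E'
a=np.radians(18.78);ax=np.array([np.cos(a),np.sin(a)]);n=np.array([-ax[1],ax[0]]);o=np.array([.5861,-.0568])
def rep(s):
    M=R.from_rotvec(s["ee_rot"]).as_matrix();q=s["position"][:2]-o
    print("t",round(s["clock"],2),"pallet mm",np.round([q@ax*1e3,q@n*1e3,s["position"][2]*1e3],1),"tooly deg",np.degrees(np.arctan2(M[1,1],M[0,1])).round(2),"z",M[:,2].round(3),"F",np.round(s["force"],1),"w",round(s["width"],3))
E
python3 - <<'E'
from h import *
from cell import readout,vision
s=readout.observe();rep(s);print(s["joints"])
d=vision.get_image("wrist");np.savez("w1.npz",**d);cv2.imwrite("pics/w1.png",d["pixels"])
E
```

```text
clock: 1.6
position: [0.4907, -0.0414, 0.2267]
ee_rot: [-0.64, -3.076, -0.0]
force: [0.9, 0.8, 0.2]
width: 0.747
gripper_force: 0.0
clock: 3.1
position: [0.49, -0.0398, 0.1543]
ee_rot: [0.514, -3.098, -0.0]
force: [-1.2, 0.6, 0.2]
width: 0.749
gripper_force: 0.0
t 3.1 pallet mm [-85.5  47.  154.3] tooly deg 108.84 z [-0.001 -0.    -1.   ] F [-1.2  0.6  0.2] w 0.749
[-0.22254443  0.30100226  0.24459658  1.99775555 -0.09529161  0.85466823
  1.97377449]
```

View pics/w1.png

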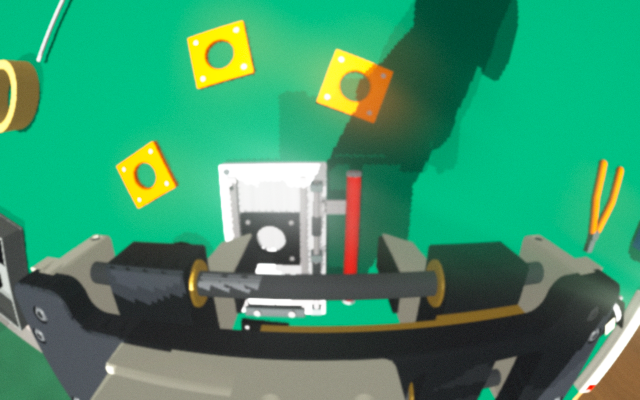

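The wrist view shows the plate bore at (271,238), the bar from (354,175) to (349,300) and the pallet's near corners at (221,165) and (326,165). I'll check these against the pallet frame.

Run:
```python
from h import *
d=dict(np.load("w1.npz"));print(d["camera_matrix"],d["position"])
for nm,uv,z in[("bore",(271,238),.024),("bar near",(354,175),.027),("bar far",(349,298),.027),("cornerL",(220,165),.016),("cornerR",(327,164),.016),("plate near L",(241,213),.024),("plate near R",(299,213),.024)]:
    q=wrist(d,uv,z)[0,:2]-o;print(nm,np.round([q@ax*1e3,q@n*1e3],1))
```

```text
[[309.70691629   0.         316.6136446 ]
 [  0.         309.70691629 200.71318501]
 [  0.           0.           1.        ]] [ 0.4165659  -0.06495386  0.31197526]
bore [-38.4   1.4]
bar near [-104.3   82.9]
bar far [32.8 83.8]
cornerL [-112.7  -48.9]
cornerR [-112.7   57.7]
plate near L [-65.1 -27.9]
plate near R [-65.4  30.5]
```

```bash
python3 -m creep '[[0,-0.11,0.5,0,0.75],[0,0,0.5,0,0.75],[0,0,0.5,0,0.75],[0,0,0.5,0,0.75],[0,0,0.5,0,0.75],[0,0,0.4,0,0.75],[0,0,0,0,0.75],[0,0,0,0,0.75]]'
python3 - <<'E'
from h import *
from cell import readout,vision
rep(readout.observe())
d=vision.get_image("wrist");np.savez("w2.npz",**d);cv2.imwrite("pics/w2.png",d["pixels"])
E
```

```text
clock: 4.15
position: [0.4923, -0.044, 0.0393]
ee_rot: [-0.514, 3.099, -0.0]
force: [0.2, -0.4, -0.2]
width: 0.751
gripper_force: 0.0
t 4.15 pallet mm [-84.6  42.3  39.3] tooly deg 108.84 z [ 0.001  0.    -1.   ] F [ 0.2 -0.4 -0.2] w 0.751
```

View pics/w2.png

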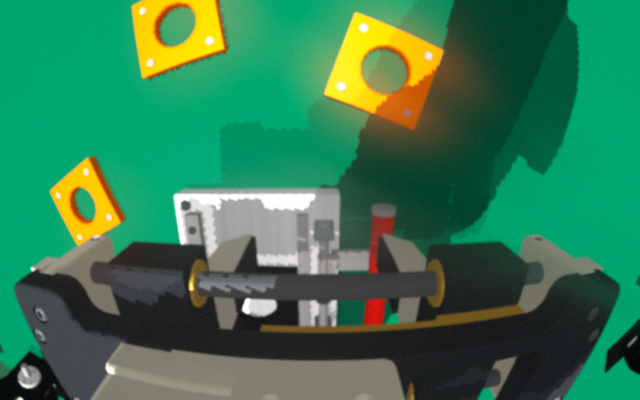

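The left fingertip (~235,285) is over the channel behind the plate. The right one (~395,265) is over the bar (380,260). Pressing down now.

```bash
python3 -m creep '[[0,0,0.1,0,0.75],[0,0,0.1,0,0.75],[0,0,0.1,0,0.75],[0,0,0.1,0,0.75],[0,0,0,0,0.75]]'; python3 -m creep '[[0,0,0.05,0,0.75],[0,0,0.03,0,0.75],[0,0,0,0,0.75],[0,0,0,0,0.75]]'
python3 - <<'E'
from h import *
from cell import readout
rep(readout.observe())
E
```

```text
clock: 4.82
position: [0.4922, -0.0441, 0.0227]
ee_rot: [-0.514, 3.099, -0.0]
force: [-1.6, -0.5, 6.4]
width: 0.75
gripper_force: 3.5
clock: 5.32
position: [0.4924, -0.0446, 0.0199]
ee_rot: [-0.514, 3.098, -0.001]
force: [-0.3, -2.1, 8.2]
width: 0.748
gripper_force: 4.5
t 5.33 pallet mm [-84.8  41.8  19.9] tooly deg 108.82 z [ 0.001 -0.    -1.   ] F [-0.3 -2.1  8.2] w 0.748
```

```bash
python3 -m creep '[[-0.1,0,0,0,0.75],[-0.1,0,0,0,0.75],[-0.1,0,0,0,0.75],[-0.1,0,0,0,0.75],[-0.1,0,0,0,0.75],[-0.1,0,0,0,0.75],[-0.1,0,0,0,0.75],[0,0,0,0,0.75]]'
python3 - <<'E'
from h import *
from cell import readout,vision
rep(readout.observe())
d=vision.get_image("top");cv2.imwrite("pics/t2.png",cv2.resize(d["pixels"][125:235,295:405],None,fx=5,fy=5,interpolation=cv2.INTER_CUBIC))
E
```

```text
clock: 6.32
position: [0.5171, -0.0354, 0.0193]
ee_rot: [0.514, -3.097, -0.0]
force: [-4.3, -2.3, 8.7]
width: 0.751
gripper_force: 4.4
t 6.33 pallet mm [-58.5  42.5  19.3] tooly deg 108.84 z [-0.003 -0.    -1.   ] F [-4.3 -2.3  8.7] w 0.751
```

View pics/t2.png

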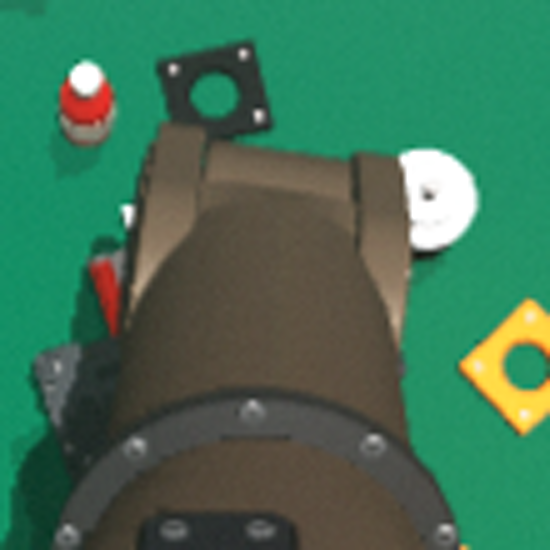

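The arm hides the plate from the top camera (the arm covers the crop from about (120,130) to (410,540)). Force and scene-camera checks will do instead.

```bash
python3 -m creep '[[-0.1,0,-0.01,0,0.75],[-0.1,0,0,0,0.75],[-0.1,0,0,0,0.75],[-0.1,0,0,0,0.75],[-0.1,0,0,0,0.75],[-0.1,0,0,0,0.75],[-0.1,0,0,0,0.75],[-0.1,0,0,0,0.75],[0,0,0,0,0.75]]'
python3 - <<'E'
from h import *
from cell import readout,vision
rep(readout.observe())
d=vision.get_image("scene");np.savez("s2.npz",**d);cv2.imwrite("pics/s2.png",cv2.resize(d["pixels"][165:275,220:360],None,fx=5,fy=5,interpolation=cv2.INTER_CUBIC))
E
```

```text
clock: 7.5
position: [0.5474, -0.0251, 0.0197]
ee_rot: [0.514, -3.097, -0.0]
force: [-4.7, -2.0, 8.9]
width: 0.751
gripper_force: 4.3
t 7.5 pallet mm [-26.4  42.4  19.7] tooly deg 108.84 z [-0.002 -0.    -1.   ] F [-4.7 -2.   8.9] w 0.751
```

View pics/s2.png

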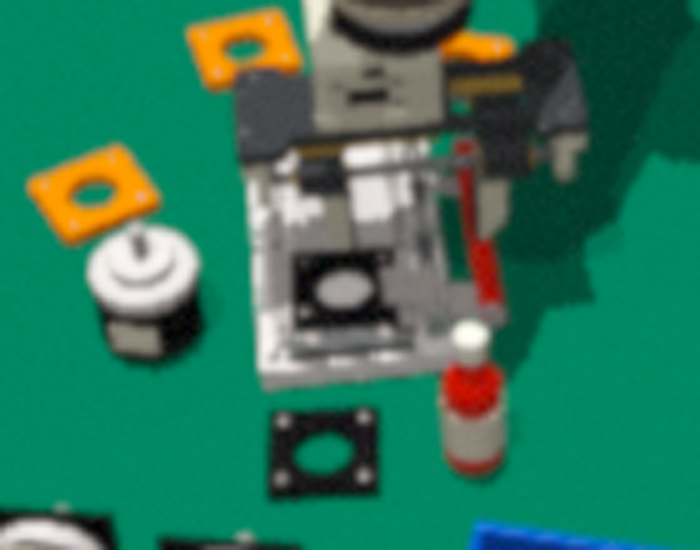

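The scene crop shows the plate (345,288) under the jaw arm (410,285), about 10 mm short of the stop (350,345). One fingertip is behind it at (340,240) and the other is on the bar at (485,215).

```bash
python3 -m creep '[[-0.05,0,0,0,0.75],[-0.05,0,0,0,0.75],[-0.05,0,0,0,0.75],[-0.05,0,0,0,0.75],[0,0,0,0,0.75]]'; python3 -m creep '[[-0.03,0,0,0,0.75],[-0.03,0,0,0,0.75],[0,0,0,0,0.75]]'
python3 - <<'E'
from h import *
from cell import readout
rep(readout.observe())
E
```

```text
clock: 8.18
position: [0.5545, -0.0228, 0.0197]
ee_rot: [0.513, -3.096, 0.0]
force: [-5.6, -2.6, 9.7]
width: 0.752
gripper_force: 4.6
clock: 8.55
position: [0.5558, -0.0224, 0.0195]
ee_rot: [0.512, -3.094, -0.0]
force: [-7.8, -3.5, 10.0]
width: 0.748
gripper_force: 6.1
t 8.55 pallet mm [-17.6  42.3  19.5] tooly deg 108.8 z [-0.005 -0.001 -1.   ] F [-7.8 -3.5 10. ] w 0.748
```

```bash
python3 -m creep '[[-0.03,0,0,0,0.75],[-0.03,0,0,0,0.75],[0,0,0,0,0.75]]';python3 -m creep '[[-0.03,0,0,0,0.75],[-0.03,0,0,0,0.75],[0,0,0,0,0.75]]'
python3 - <<'E'
from h import *
from cell import readout,vision
rep(readout.observe())
d=vision.get_image("scene");np.savez("s3.npz",**d);cv2.imwrite("pics/s3.png",cv2.resize(d["pixels"][205:250,260:330],None,fx=10,fy=10,interpolation=cv2.INTER_CUBIC))
E
```

```text
clock: 8.93
position: [0.5563, -0.0224, 0.0194]
ee_rot: [0.51, -3.092, -0.0]
force: [-13.8, -4.4, 16.2]
width: 0.75
gripper_force: 9.0
clock: 9.3
position: [0.5567, -0.0223, 0.0191]
ee_rot: [0.508, -3.089, -0.0]
force: [-19.2, -6.0, 20.3]
width: 0.751
gripper_force: 12.0
t 9.3 pallet mm [-16.8  42.1  19.1] tooly deg 108.67 z [-0.011 -0.002 -1.   ] F [-19.2  -6.   20.3] w 0.751
```

View pics/s3.png

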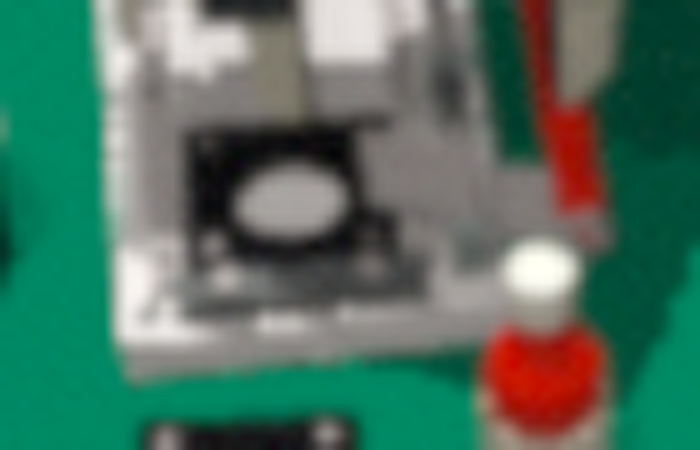

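The push force rose from 5 to 19 N with under 1 mm of travel, and the plate's edge meets the stop's face (crop ~(300,265)). It is home. Back off with the bar still down, then lift.

```bash
python3 -m creep '[[0.05,0,0,0,0.75],[0.05,0,0,0,0.75],[0.08,0,0,0,0.75],[0,0,0,0,0.75]]'; python3 -m creep '[[0,0,-0.1,0,0.75],[0,0,-0.1,0,0.75],[0,0,-0.1,0,0.75],[0,0,-0.15,0,0.75],[0,0,-0.5,0,0.75],[0,0,-0.8,0,0.75],[0,0,-0.9,0,0.75],[0,0,-0.9,0,0.75],[0,0,0,0,0.75]]'
python3 -m creep '[[0.9,0,0,0,0.75],[0.9,0,0,0,0.75],[0.9,0,0,0,0.75],[0.9,0,-0.5,0,0.75],[0,0,0,0,0.75],[0,0,0,0,0.75]]'
python3 - <<'E'
from h import *
from cell import readout,vision
rep(readout.observe())
d=vision.get_image("scene");a=cv2.resize(d["pixels"][190:275,235:335],None,fx=5,fy=5,interpolation=cv2.INTER_CUBIC)
w=vision.get_image("top");b=cv2.resize(w["pixels"][135:220,310:365],None,fx=5,fy=5,interpolation=cv2.INTER_CUBIC)
cv2.imwrite("pics/fin.png",np.hstack([a,b]))
E
```

```text
clock: 9.85
position: [0.5561, -0.0225, 0.0202]
ee_rot: [-0.512, 3.099, -0.0]
force: [-2.6, -0.6, 8.2]
width: 0.753
gripper_force: 6.4
clock: 10.98
position: [0.5581, -0.0221, 0.1649]
ee_rot: [-0.514, 3.094, -0.001]
force: [-0.1, -0.3, -0.6]
width: 0.748
gripper_force: 0.0
clock: 11.72
position: [0.4205, -0.0682, 0.1817]
ee_rot: [-0.515, 3.099, 0.0]
force: [0.1, -0.3, 0.9]
width: 0.752
gripper_force: 0.0
t 11.72 pallet mm [-160.5   42.5  181.7] tooly deg 108.87 z [ 0.001  0.    -1.   ] F [ 0.1 -0.3  0.9] w 0.752
```

View pics/fin.png

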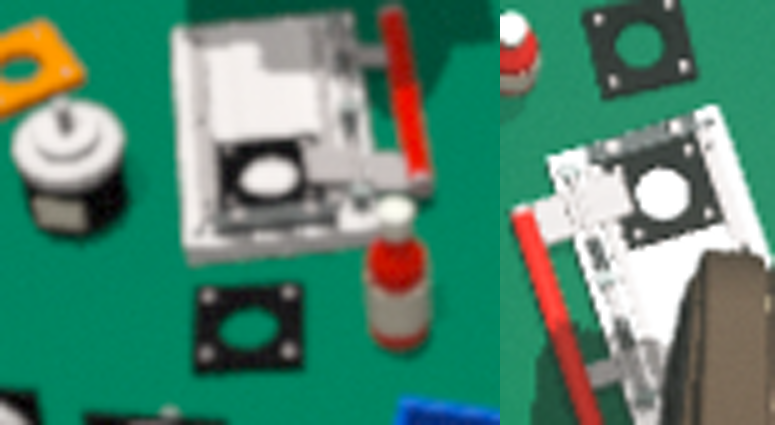

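The plate (bore at (270,178) left, (662,193) right) lies flat against the stop, with the jaw on it. I'll measure its position to confirm.

Run:
```python
from h import *
from cell import vision
d=vision.get_image("top");np.savez("t9.npz",**d)
K=lambda u,v:(310+(u-500)/5-.4,135+v/5-.4)
for nm,uv,z in[("bore",K(662,193),.024),("stop face ends L",K(622,172),.025),("R",K(697,139),.025),("trail L",K(640,247),.024),("trail R",K(719,222),.024),("spare",K(639,45),.008)]:
    q=onplane(d,uv,z)[0,:2]-o;print(nm,np.round([q@ax*1e3,q@n*1e3],1))
# profile along channel at y=-18 (clear of bolts/jaw) at plate-top height
from scipy.ndimage import map_coordinates
g=d["pixels"].max(2).astype(float);g0=np.load("top0.npz")["pixels"].max(2).astype(float)
xs=np.arange(-75,62,2.)/1e3
P=np.c_[(o+xs[:,None]*ax-.019*n),np.full(len(xs),.024)]
c=R.from_rotvec(d["rotation"]).inv().apply(P-d["position"]);M=d["camera_matrix"]
u=M[0,0]*c[:,0]/-c[:,2]+M[0,2];v=M[1,1]*-c[:,1]/-c[:,2]+M[1,2]
for x,p,q in zip(xs*1e3,map_coordinates(g,[v,u],order=1),map_coordinates(g0,[v,u],order=1)):print(int(x),int(p),int(q),end=" | ")
```

```text
bore [20.8 -0.5]
stop face ends L [40.  18.3]
R [ 45.3 -30.8]
trail L [-6.2 22.4]
trail R [ -6.4 -27.2]
spare [115.5 -18.6]
-75 123 254 | -73 124 254 | -71 122 254 | -69 122 254 | -67 122 254 | -65 123 248 | -63 123 201 | -61 123 101 | -59 123 104 | -57 122 127 | -55 122 152 | -53 122 137 | -51 122 111 | -49 122 92 | -47 120 87 | -45 117 87 | -43 116 85 | -41 114 84 | -39 111 85 | -37 110 85 | -35 110 85 | -33 106 85 | -31 104 83 | -29 101 84 | -27 96 84 | -25 99 83 | -23 108 82 | -21 176 86 | -19 234 106 | -17 250 154 | -15 255 164 | -13 254 151 | -11 253 113 | -9 217 140 | -7 135 223 | -5 91 244 | -3 82 254 | -1 93 254 | 1 82 254 | 3 81 254 | 5 74 254 | 7 73 254 | 9 73 254 | 11 74 254 | 13 75 254 | 15 74 254 | 17 72 254 | 19 69 254 | 21 82 254 | 23 87 254 | 25 67 254 | 27 69 254 | 29 69 254 | 31 68 254 | 33 69 254 | 35 72 254 | 37 74 254 | 39 74 254 | 41 77 254 | 43 79 254 | 45 75 252 | 47 68 249 | 49 82 179 | 51 109 114 | 53 165 163 | 55 204 199 | 57 232 227 | 59 200 195 | 61 167 161 |
```

The trailing edge is at about -6.5 mm (home is -6), and no bright floor shows between the plate and the stop. Handing in.

```bash
python3 -c "from cell import sign_off;print(sign_off())"
```

```text
the job is handed in; nothing more can be done
None
```

The plate is fully home against the end stop to within about 1 mm, with the jaw let down on it; the bar stayed pressed until it was home, the robot is clear, and the job was handed in at about 12 s.

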